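Set the paint-pot clamp half open and push a pot into it

ROBOT

A 6-joint arm with a two-finger parallel gripper is mounted at the origin on the work surface. World frame = base frame: x ahead of the robot, y to its left, z up, the work surface at z = 0. Lengths are in m, angles in rad, forces in N, time in s.
With the tool pointing down it reaches from about 0.425 to 0.95 m from the base axis. Payload 3.5 kg.
Tool frame: the origin (TCP) lies on the centre line of the jaws, within the pads' length; the fingertips stand 11 mm ahead of it and the grasp point (between the pads) lies 8 mm behind it; y points along the fingers, x is the direction in which the jaws open and shut, and the axes are right-handed (so a half turn about y gives the same grasp; the last joint's range is limited). The gripper opens to 85 mm and grips with 20 to 120 N. Pads are 22 mm wide; open, the fingers measure 114 mm over their backs; the gripper's body (76 mm by 85 mm) begins 54 mm behind the grasp point. The pads swing forward as they close: fully open they stand 13 mm farther back than shut.
Start: joints at [-1.295, 0.286, 1.577, -0, 1.279, -0.15], TCP at [0.279, -0.615, 0.242] pointing down, gripper open.
Joint ranges: [-2.77, 2.77], [-0.9, 2.22], [0.21, 2.48], [-1.53, 4.67], [0.24, 2.81], [-2.84, 2.84]. Speed limits (rad/s): [2.79, 2.79, 3.14, 3.14, 3.14, 3.14].

INTERFACE

Orientations are given as a unit quaternion [x, y, z, w].
In Python, from plant import get_state, read_camera, sign_off gives the robot as it stands.
- The arm moves only by the shell command python3 -m inch 'ROWS' [FORCE]. ROWS is JSON, a list of rows, each an object of numbers: "ax", "ay", "az": the turn, a rotation vector about the tool's x, y, z in rad; "x", "y", "z": the shift along the tool's x, y, z in mm; "hand": the closure, from -1 (fully open) to 1 (shut). In form: [{"ax": .., "ay": .., "az": .., "x": .., "y": .., "z": .., "hand": ..}, ...]. A call has 1 to 5 rows; each row shifts and turns the commanded pose from where the row before left it, along the tool's axes as they then stand; what a row does not reach is not made up. A row lasts 1/12 s, in which the tool goes at most 41.7 mm and 7.16 degrees, less where a joint would pass 70% of its speed; a pose out of reach is approached as far as the arm can. A call with a gripper value outside its range is refused whole. The fingers move at their own pace and stop on an object; FORCE is the grip in N (left out, the last holds). Time passes only in rows, so rows that do not move let the fingers close. It gives the time, the measured TCP pose, the force and the opening at its end, in the units of the state.
- get_state(): the state, without advancing time (a new reading comes with each control period).
- read_camera(name): name is "scene" or "top"; returns a dict with "img" (420x560x3 uint8, red, green, blue), "fov_y" (degrees; the focal length in pixels is half the picture's height over the tangent of half this angle, whatever the lens; pixels are square), "cx", "cy" (the principal point, pixels), "T" (4x4, takes a point from camera to world coordinates). Camera axes: x right, y down, z forward; pixel columns grow to the right and rows downward; lengths in m; the calibration is good to about 2 mm. A picture is of the moment at which its call begins. There is no depth.
- sign_off(): hands the job in, once; it reports no verdict.
The state is a dict: "time": time; "qpos": joint angles; "dq": joint speeds; "joint_efforts": joint torques, N m; "eef_pos": TCP position; "tcp_rot": TCP orientation; "contact_force": force on the tool from outside, world axes, zero at the start; "wrist_torque": the same for the moment, N m; "opening": opening from 0.0 (shut) to 1.0 (fully open).
Only numpy, scipy, OpenCV 4.12 (cv2) and the standard library are available. Lean on these libraries where they do the work, as an engineer would, in place of code of your own. Each camera call takes 0.05 s, during which the arm holds its last target. There are 200 camera calls.

TASK

Get the clamp ready and load it without gripping or lifting anything: with the fingertips push the red sprung jaw back past its catch and let go of it, so that it springs back onto its stop pin and stays latched half open. Then gently push the teal paint pot along the table through the clamp's open side, into the space between the jaws, until it stands upright close against the back stop. Leave the jaw latched on its pin and the other things where they are.

Things in the scene. Friction and masses are not known exactly. Their poses are not given: they have to be found in the camera images.
- clamp: The blue pot clamp, fixed to the table, about 250 x 95 mm. Its origin lies on the table under the centre of a fully seated pot; the table is the floor of the nest. In its own axes, z up: the red jaw opens towards +x, pots come in from the open +y side. Behind the jaw, from x = 84 to 200 mm, y = -44 to +42 mm, is the slide's housing, 36 mm tall.
- fixed_jaw (a point): Middle of the inner (pot-side) face of the blue fixed jaw, 15 mm above the table, at x = -37 mm, y = 0 in the clamp's axes. That jaw is 30 mm tall, 12 mm thick and runs from y = -44 to +34 mm, then flares outwards (towards -x) to about y = +60 mm.
- back_stop (a point): Point on the back stop that a seated pot touches, 15 mm above the table, at x = 0, y = -32 mm in the clamp's axes. The stop is a blue rail 30 mm tall and 12 mm thick, running along the clamp's x; its face looks to +y.
- stop_pin_top (a point): Top of the brass stop pin's 16 mm wide knob when down, 70 mm above the table, at x = 97 mm, y = 0 in the clamp's axes (this point is fixed). The pin stands in a bridge 44 mm tall, x = 84 to 110 mm, across the housing, and hops up about 9 mm by itself as the jaw's tooth passes beneath.
- jaw (a joint): Travel of the red jaw along the clamp's +x, m: 0 sprung shut (too narrow for a pot), 0.036 latched on the stop pin (half open, 74 mm between jaws), 0.056 hard end stop. Spring 4 N at 0, 8.5 N at the end; friction, damping and catch add a few N. Let go short of 0.037 it springs shut; let go from 0.040 or beyond it returns by itself within a second and rests at 0.036 against the pin.
- jaw_tab (a point): Middle of the push face of the jaw's upright red tab, 75 mm above the table; moves with the jaw; at jaw 0 it is at x = 5 mm, y = 0 in the clamp's axes. The tab is a plate 50 mm wide (along the clamp's y), 8 mm thick (along x), 36 to 86 mm above the table; its push face looks to the clamp's -x.
- jaw_head (a point): Middle of the pot-side face of the jaw's red head, under the tab, 20 mm above the table; moves with the jaw; at jaw 0 it is at x = 1 mm, y = 0 in the clamp's axes. The head is 16 mm thick, 4 to 36 mm above the table, from y = -28 to +34 mm, with a short flare at the +y end that leans away (+x) out to about y = 56 mm.
- teal_pot: The paint pot to load: a squat upright cylinder 64 mm in diameter and 50 mm tall, teal with a white lid and a teal disc on it, about 180 g, loose. Origin at the centre of its underside. It stands on the table 115 to 160 mm out from the nest on the clamp's open (+y) side, at most 30 mm to either side of the nest's centre line (the clamp's y axis).
- orange_pot: Bystander: an orange pot like the teal one with a 150 mm orange stick across its lid. Origin under its centre.
- green_pot: Bystander: a green pot with a 150 mm green stick across its lid. Origin under its centre.
- purple_pot: Bystander: a purple pot with a 150 mm purple stick across its lid. Origin under its centre.
- tape_roll: Bystander: a yellow roll of masking tape lying flat, 100 mm across, 24 mm tall. Origin under its centre.
- stir_stick: Bystander: a blue stirring stick, 150 x 18 x 5 mm, lying on the table. Origin under its centre.
Things that resemble listed ones, but are neither listed nor needed, are in the scene too. What is shaped like the teal_pot but orange or pink is not meant.

How it is judged:
On the way:
1. the jaw rests latched on its stop pin, untouched, before the pot is in the clamp (value of joint jaw between 0.033 and 0.039 m and contact force between the fingers and clamp below 0.2 N and y of teal_pot in the frame of clamp above 0.06 m), for 0.3 s.
At the end, for the whole second after the job is handed in: The jaw is latched on its pin (travel 33 to 39 mm); the teal pot stands upright and still on the table between the jaws, within 10 mm of the back stop and within 9 mm of the middle between the jaws (value of joint jaw between 0.033 and 0.039 m and x of teal_pot in the frame of clamp between -0.009 and 0.009 m and y of teal_pot in the frame of clamp between -0.004 and 0.01 m and height (world z) of teal_pot below 0.004 m and angle between teal_pot's own z axis and vertical below 0.1 rad and linear speed of teal_pot below 0.01 m/s); the robot touches nothing.
It fails at once if the teal pot was lifted off the table (height (world z) of teal_pot above 0.012 m).
It fails at once if the teal pot was tipped over (angle between teal_pot's own z axis and vertical above 0.4 rad).
It fails at once if the teal pot was gripped or squeezed hard (contact force between the fingers and teal_pot above 30 N).
It fails at once if another loose thing was disturbed (moved more than 20 mm) (distance of any of orange_pot, green_pot, purple_pot, tape_roll, stir_stick from where it was at the start of the episode above 0.02 m).
It also fails if it takes over 72 s, if anything falls off the work surface, if the arm or the gripper's body presses on something with over 40 N, if the wrist force passes 120 N, or if a joint passes its speed limit or range.

## Working session

There is one attempt and no reset: what is moved stays moved. The work goes in short steps, Python scripts to look and compute and a shell command to move; the robot and the scene stay as the last step left them, time stands still between calls to the robot, and variables do not carry over. Pictures are saved under pics/ and viewed, about 8 in all and at most 12, crops included, and the job is handed in when it is done.

```bash
mkdir -p pics
cat > h.py <<'E'
import numpy as np, cv2
from plant import get_state, read_camera
def snap(name,fn,crop=None,scale=1):
    d=read_camera(name); np.savez(fn.replace('.png','.npz'),**{k:d[k] for k in d})
    im=d['img'][:,:,::-1]
    if crop: x0,y0,x1,y1=crop; im=im[y0:y1,x0:x1]
    im=cv2.resize(im,None,fx=scale,fy=scale,interpolation=cv2.INTER_CUBIC); cv2.imwrite(fn,im); return d
def f(d): return 210/np.tan(np.radians(float(d['fov_y']))/2)
def ray(d,u,v,z):
    T=np.array(d['T']);r=T[:3,:3]@np.array([(u-d['cx'])/f(d),(v-d['cy'])/f(d),1]);o=T[:3,3]
    return o+r*(z-o[2])/r[2]
def proj(d,p):
    T=np.array(d['T']);c=T[:3,:3].T@(np.array(p)-T[:3,3]);return c[:2]/c[2]*f(d)+[d['cx'],d['cy']]
E
python3 - <<'E'
from h import *
for n in('top','scene'):
    d=snap(n,f'pics/{n}0.png',scale=1.42); print(n,d['fov_y'],d['cx'],d['cy'],np.round(d['T'],3).tolist())
s=get_state();print(s)
E
```

```text
top 56.324089158683165 284.8110721161151 205.10681400428865 [[0.023, -0.999, 0.031, 0.482], [-0.999, -0.022, 0.024, 0.007], [-0.023, -0.031, -0.999, 0.991], [0.0, 0.0, 0.0, 1.0]]
scene 43.99735523883657 276.2180112203088 220.1025653209249 [[-0.658, 0.461, -0.595, 1.246], [0.752, 0.388, -0.533, 0.642], [-0.015, -0.798, -0.602, 0.79], [0.0, 0.0, 0.0, 1.0]]
{'time': 0.1, 'qpos': array([-1.29498742e+00,  2.87108874e-01,  1.57805409e+00,  2.77281818e-05,
        1.27861952e+00, -1.49971598e-01]), 'dq': array([ 0.00195281, -0.00280975, -0.00294175,  0.0008631 , -0.00059092,
        0.00130733]), 'joint_efforts': array([-4.80919198e-05, -4.07299018e+01, -2.93700761e+01, -1.79423723e-04,
        3.40937098e-03,  1.17845797e-06]), 'eef_pos': array([ 0.27868595, -0.61414312,  0.24105157]), 'tcp_rot': array([-0.59383417,  0.38364602, -0.38249684,  0.59487216]), 'contact_force': array([-0.44001038, -0.45836556, -0.14721023]), 'wrist_torque': array([-0.06010984, -0.05226905, -0.03936082]), 'opening': 1.002402428846055}
```

View pics/top0.png

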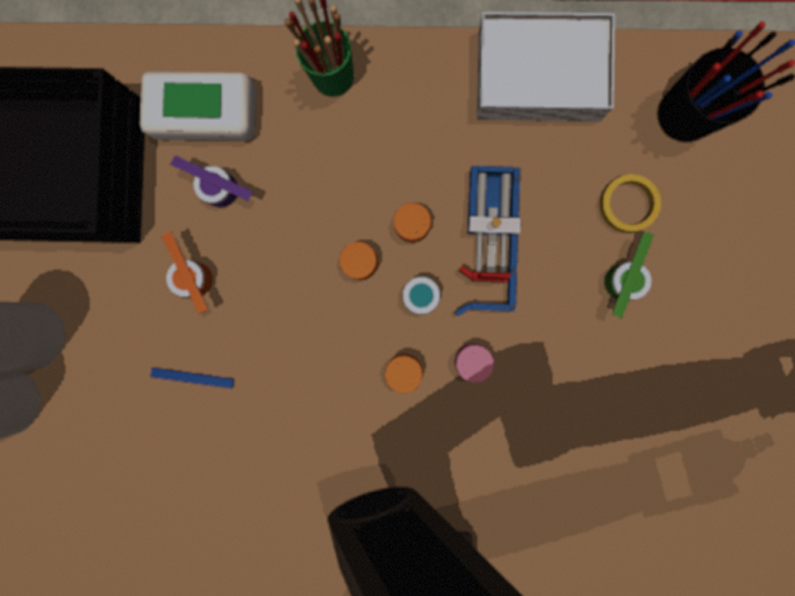

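View pics/scene0.png

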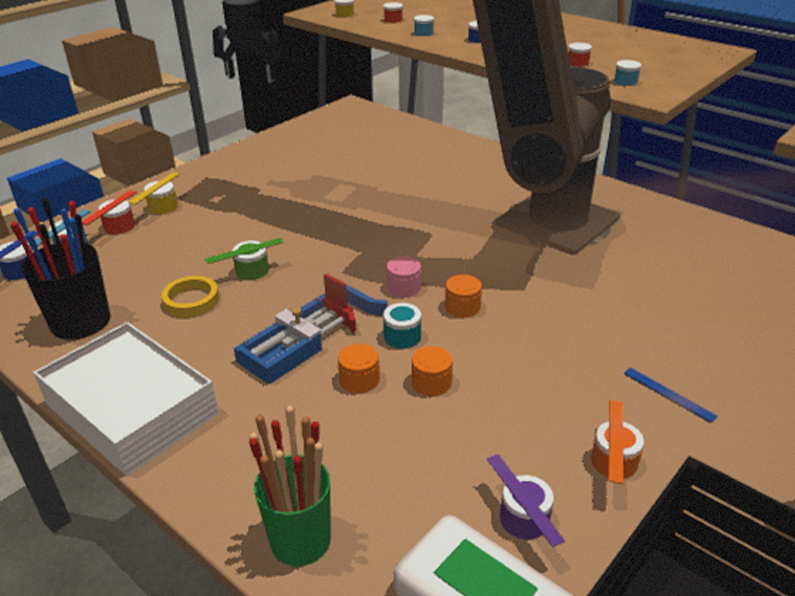

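Top view (scaled ×1.42): the teal pot with white lid and teal disc is at (421,295). It could be confused with the plain orange pots at (412,221), (358,260) and (404,374), and the pink pot at (475,363). The clamp spans (470–520, 168–312), with the red jaw at (485,275) and its open side facing left. Close crop next.

Run:
```python
import numpy as np,cv2
d=np.load('pics/top0.npz'); im=d['img'][:,:,::-1][108:228,260:380]
im=cv2.resize(im,None,fx=5,fy=5,interpolation=cv2.INTER_CUBIC)
im=cv2.convertScaleAbs(im,alpha=1.5,beta=10);cv2.imwrite('pics/c1.png',im)
```

```text
(no output)
```

View pics/c1.png

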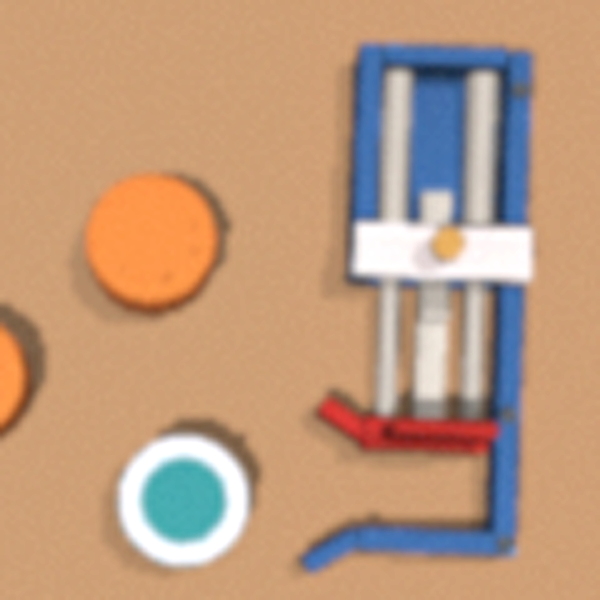

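The crop confirms the teal pot at (183,500). The clamp's landmarks are the pin (449,243), the housing corners (360,44) and (532,52), the fixed jaw's outer corner (514,554) and the red head and tab (430,433).

```bash
cat >> h.py <<'E'
def load(fn): return dict(np.load(fn))
E
python3 - <<'E'
from h import *
from scipy.optimize import least_squares
d=load('pics/top0.npz')
c=lambda u,v:(u/5+260-.4,v/5+108-.4)
P=[((97,0,70),(449,243)),((200,42,36),(360,44)),((200,-44,36),(532,50)),((-49,-44,30),(514,554)),((-37,34,30),(352,526)),((-49,34,30),(352,550)),((84,-44,44),(532,280)),((110,-44,44),(532,227)),((84,42,44),(352,275)),((110,42,44),(356,222)),((1,-28,36),(490,452))]
W=np.array([ray(d,*c(*p),q[2]/1000)[:2] for q,p in P]);C=np.array([q[:2] for q,_ in P])/1000
def R(a):return np.array([[np.cos(a),-np.sin(a)],[np.sin(a),np.cos(a)]])
r=least_squares(lambda v:(C@R(v[2]).T+v[:2]-W).ravel(),[.5,-.1,0],loss='soft_l1',f_scale=.002)
o,a=r.x[:2],r.x[2];print('clamp',o,a);print(np.round(((W-o)@R(a)-C)*1000,1))
t=ray(d,*c(183,500),.05)[:2];print('teal',t,(t-o)@R(a))
for n,p,z in(('or1',(152,240),.05),('or2',(-30,375),.05)):
  w=ray(d,*c(*p),z)[:2];print(n,w,(w-o)@R(a))
for n,p in(('pink',(475,363)),('or3',(404,374))):
  w=ray(d,p[0]/1.42,p[1]/1.42,.05)[:2];print(n,w,(w-o)@R(a))
# scene cross-check
s=load('pics/scene0.npz')
for n,l in(('pin',(97,0,70)),('teal',None)):
  p=[*t,.05] if l is None else [*(R(a)@np.array(l[:2])/1000+o),l[2]/1000]
  print(n,proj(s,p)*1.42)
from scipy.spatial.transform import Rotation as Ro
print(Ro.from_quat(get_state()['tcp_rot']).as_matrix().round(3))
E
```

```text
clamp [ 0.53145602 -0.11719701] -0.02062341714903492
[[ 0.  -0.8]
 [-1.4 -0.3]
 [-1.2  1.9]
 [ 1.5  0.3]
 [-0.3  1.7]
 [ 0.   1.2]
 [ 0.9 -0.9]
 [ 0.6  0. ]
 [-0.2 -0.2]
 [-0.4 -1.1]
 [ 0.4 -1.2]]
teal [0.50528548 0.00219148] [-0.028627    0.11882342]
or1 [0.63030031 0.01989279] [0.09599621 0.13909901]
or2 [0.56324853 0.10613627] [0.02718018 0.22394142]
pink [ 0.39276001 -0.0916437 ] [-0.13919347  0.0226877 ]
or3 [0.37130662 0.02718314] [-0.16309274  0.14104686]
pin [297.07466985 309.40491037]
teal [402.65325875 313.20307612]
[[ 0.413 -0.001  0.911]
 [-0.911  0.002  0.413]
 [-0.002 -1.     0.   ]]
```

```bash
python3 -m inch '[{"ay":0.1115,"hand":1},{"ay":0.1115},{"ay":0.1115},{"ay":0.1115},{"z":0}]' 30
python3 -m inch '[{"x":-38,"z":16},{"x":-38,"z":16},{"x":-38,"z":16},{"x":-38,"z":16},{"x":-38,"z":16}]'
python3 -m inch '[{"x":-38,"z":16},{"x":-38,"z":16},{"x":-38,"z":16},{"x":-38,"z":16},{"x":-38,"z":16}]'
python3 -m inch '[{"x":-38,"z":16},{"x":-38,"z":16},{"x":-38,"z":16},{"x":-8,"z":2},{"y":0}]'
python3 - <<'E'
from h import *
from scipy.spatial.transform import Rotation as Ro
s=get_state();print(Ro.from_quat(s['tcp_rot']).as_matrix().round(3),s['opening'])
o=np.array([.5315,-.1172]);a=-.0206;R=np.array([[np.cos(a),-np.sin(a)],[np.sin(a),np.cos(a)]])
print((s['eef_pos'][:2]-o)@R,s['eef_pos'],s['contact_force'])
E
```

```text
[[ 0.413 -0.001  0.911]
 [-0.911  0.002  0.413]
 [-0.002 -1.     0.   ]] 1.002402428846055
[-0.24252411 -0.50204528] [ 0.27868595 -0.61414312  0.24105157] [-0.44001038 -0.45836556 -0.14721023]validation failed for argument at $[0]...
validation failed for argument at $[0]...
validation failed for argument at $[0]...
validation failed for argument at $[0]...
```

Rows evidently need every field.

```bash
cat > st.py <<'E'
from h import *
from scipy.spatial.transform import Rotation as Ro
s=get_state();print(Ro.from_quat(s['tcp_rot']).as_matrix().round(3).tolist(),'open',round(s['opening'],3),'t',s['time'])
o=np.array([.5315,-.1172]);a=-.0206;R=np.array([[np.cos(a),-np.sin(a)],[np.sin(a),np.cos(a)]])
print('clampTCP',((s['eef_pos'][:2]-o)@R*1000).round(1),(s['eef_pos']*1000).round(1),s['contact_force'].round(2),s['qpos'].round(2))
E
python3 -m inch '[{"ax":0,"ay":0.1115,"az":0,"x":0,"y":0,"z":0,"hand":1},{"ax":0,"ay":0.1115,"az":0,"x":0,"y":0,"z":0,"hand":1},{"ax":0,"ay":0.1115,"az":0,"x":0,"y":0,"z":0,"hand":1},{"ax":0,"ay":0.1115,"az":0,"x":0,"y":0,"z":0,"hand":1},{"ax":0,"ay":0,"az":0,"x":0,"y":0,"z":0,"hand":1}]' 30
python3 st.py
```

```text
time: 0.52
eef_pos: [0.2788, -0.6144, 0.2415]
tcp_rot: [-0.494, 0.506, -0.505, 0.495]
contact_force: [0.2, -0.7, 0.5]
opening: 0.299
[[-0.022, -0.0, 1.0], [-1.0, 0.001, -0.022], [-0.001, -1.0, -0.0]] open 0.299 t 0.5167
clampTCP [-242.5 -502.3] [ 278.8 -614.4  241.5] [ 0.22 -0.73  0.51] [-1.29  0.29  1.58  0.    1.28  0.3 ]
```

```bash
python3 -m inch '[{"ax":0,"ay":0,"az":0,"x":-38,"y":0,"z":16,"hand":1},{"ax":0,"ay":0,"az":0,"x":-38,"y":0,"z":16,"hand":1},{"ax":0,"ay":0,"az":0,"x":-38,"y":0,"z":16,"hand":1},{"ax":0,"ay":0,"az":0,"x":-38,"y":0,"z":16,"hand":1},{"ax":0,"ay":0,"az":0,"x":-38,"y":0,"z":16,"hand":1}]'
python3 -m inch '[{"ax":0,"ay":0,"az":0,"x":-38,"y":0,"z":16,"hand":1},{"ax":0,"ay":0,"az":0,"x":-38,"y":0,"z":16,"hand":1},{"ax":0,"ay":0,"az":0,"x":-38,"y":0,"z":16,"hand":1},{"ax":0,"ay":0,"az":0,"x":-38,"y":0,"z":16,"hand":1},{"ax":0,"ay":0,"az":0,"x":-38,"y":0,"z":16,"hand":1}]'
python3 -m inch '[{"ax":0,"ay":0,"az":0,"x":-38,"y":0,"z":16,"hand":1},{"ax":0,"ay":0,"az":0,"x":-38,"y":0,"z":16,"hand":1},{"ax":0,"ay":0,"az":0,"x":-38,"y":0,"z":16,"hand":1},{"ax":0,"ay":0,"az":0,"x":-8,"y":0,"z":2,"hand":1},{"ax":0,"ay":0,"az":0,"x":0,"y":0,"z":0,"hand":1}]'
python3 st.py
```

```text
time: 0.93
eef_pos: [0.3629, -0.4244, 0.2418]
tcp_rot: [-0.495, 0.505, -0.504, 0.496]
contact_force: [0.6, -0.3, 0.1]
opening: -0.005
time: 1.35
eef_pos: [0.4467, -0.236, 0.2422]
tcp_rot: [-0.496, 0.504, -0.504, 0.496]
contact_force: [1.5, 0.1, 0.5]
opening: 0.001
time: 1.77
eef_pos: [0.4993, -0.1145, 0.2421]
tcp_rot: [-0.497, 0.503, -0.503, 0.497]
contact_force: [-0.4, 0.1, -0.1]
opening: 0.001
[[-0.013, -0.0, 1.0], [-1.0, 0.0, -0.013], [-0.0, -1.0, -0.0]] open 0.001 t 1.7667
clampTCP [-32.2   2.1] [ 499.3 -114.5  242.1] [-0.45  0.11 -0.06] [-0.42 -0.08  1.97  0.    1.25  1.16]
```

```bash
python3 -m inch '[{"ax":0,"ay":0.007,"az":0,"x":0,"y":38,"z":0,"hand":1},{"ax":0,"ay":0,"az":0,"x":0,"y":38,"z":0,"hand":1},{"ax":0,"ay":0,"az":0,"x":2,"y":38,"z":0,"hand":1},{"ax":0,"ay":0,"az":0,"x":0,"y":38,"z":0,"hand":1},{"ax":0,"ay":0,"az":0,"x":0,"y":20,"z":0,"hand":1}]'
python3 - <<'E'
from h import *
snap('scene','pics/s1.png',(150,130,350,290),4)
E
python3 st.py
```

```text
time: 2.18
eef_pos: [0.4955, -0.1194, 0.0656]
tcp_rot: [-0.494, 0.509, -0.504, 0.492]
contact_force: [-0.7, 0.7, 0.2]
opening: -0.001
[[-0.027, -0.012, 1.0], [-1.0, 0.005, -0.027], [-0.005, -1.0, -0.012]] open 0.004 t 2.2333
clampTCP [-37.9  -2.2] [ 493.5 -118.6   62.8] [-2.37 -0.26 -1.72] [-0.44  0.16  2.1  -0.    0.9   1.16]
```

View pics/s1.png

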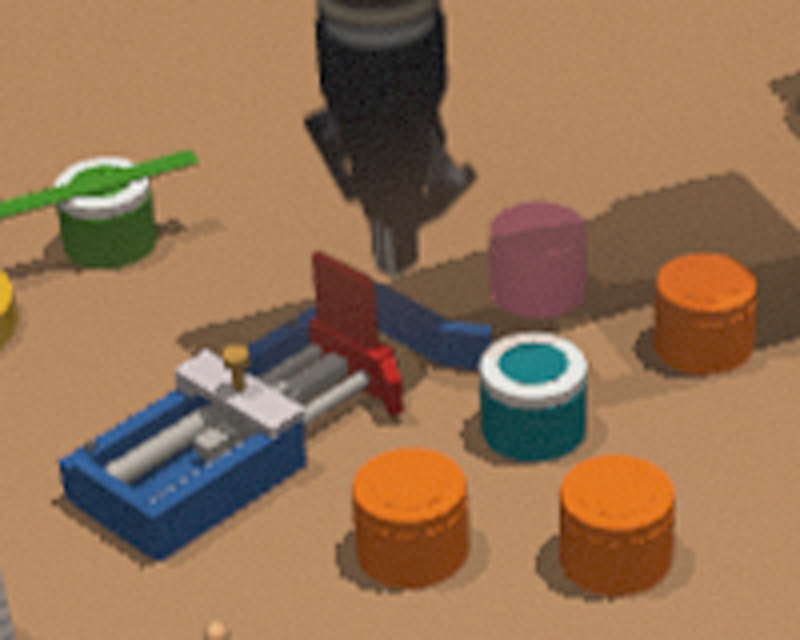

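The picture shows closed fingertips ending at crop (395,272), behind the red tab at (345,300), and the pot and clamp undisturbed. I'm checking the tip height, then pushing.

```bash
python3 - <<'E'
from h import *
d=load('pics/s1.npz')
for z in(.05,.065,.08):print(z,(proj(d,[.494,-.1187,z])-[150,130])*4)
E
python3 -m inch '[{"ax":0,"ay":0,"az":0,"x":0,"y":0,"z":8,"hand":1},{"ax":0,"ay":0,"az":0,"x":0,"y":0,"z":8,"hand":1},{"ax":0,"ay":0,"az":0,"x":0,"y":0,"z":6,"hand":1},{"ax":0,"ay":0,"az":0,"x":0,"y":0,"z":6,"hand":1},{"ax":0,"ay":0,"az":0,"x":0,"y":0,"z":0,"hand":1}]'
python3 st.py
```

```text
0.05 [398.74401698 278.72873695]
0.065 [397.63528151 258.83152806]
0.08 [396.51088864 238.65333356]
time: 2.65
eef_pos: [0.5287, -0.1208, 0.0726]
tcp_rot: [0.493, -0.506, 0.507, -0.493]
contact_force: [-2.1, -0.7, 2.6]
opening: -0.002
[[-0.026, 0.002, 1.0], [-1.0, -0.002, -0.026], [0.002, -1.0, 0.002]] open -0.002 t 2.65
clampTCP [-2.7 -3.7] [ 528.7 -120.8   72.6] [-2.15 -0.67  2.58] [-0.41  0.2   2.02 -0.    0.92  1.19]
```

```bash
python3 -m inch '[{"ax":0,"ay":0,"az":0,"x":-1,"y":0,"z":5,"hand":1},{"ax":0,"ay":0,"az":0,"x":-1,"y":0,"z":5,"hand":1},{"ax":0,"ay":0,"az":0,"x":-1,"y":0,"z":5,"hand":1},{"ax":0,"ay":0,"az":0,"x":0,"y":0,"z":5,"hand":1},{"ax":0,"ay":0,"az":0,"x":0,"y":0,"z":0,"hand":1}]'
python3 -m inch '[{"ax":0,"ay":0,"az":0,"x":0,"y":0,"z":5,"hand":1},{"ax":0,"ay":0,"az":0,"x":0,"y":0,"z":5,"hand":1},{"ax":0,"ay":0,"az":0,"x":0,"y":0,"z":5,"hand":1},{"ax":0,"ay":0,"az":0,"x":0,"y":0,"z":5,"hand":1},{"ax":0,"ay":0,"az":0,"x":0,"y":0,"z":0,"hand":1}]'
python3 st.py
python3 - <<'E'
from h import *
snap('scene','pics/s2.png',(150,130,350,290),4)
E
```

```text
time: 3.07
eef_pos: [0.5459, -0.1184, 0.0708]
tcp_rot: [-0.495, 0.507, -0.506, 0.492]
contact_force: [-6.1, -3.9, 2.6]
opening: -0.001
time: 3.48
eef_pos: [0.5657, -0.1185, 0.0707]
tcp_rot: [-0.495, 0.507, -0.506, 0.492]
contact_force: [-6.6, -3.7, 3.4]
opening: 0.001
[[-0.026, -0.005, 1.0], [-1.0, -0.001, -0.026], [0.001, -1.0, -0.005]] open 0.001 t 3.4833
clampTCP [34.2 -0.6] [ 565.7 -118.5   70.7] [-6.56 -3.73  3.41] [-0.38  0.28  1.93 -0.    0.94  1.22]
```

View pics/s2.png

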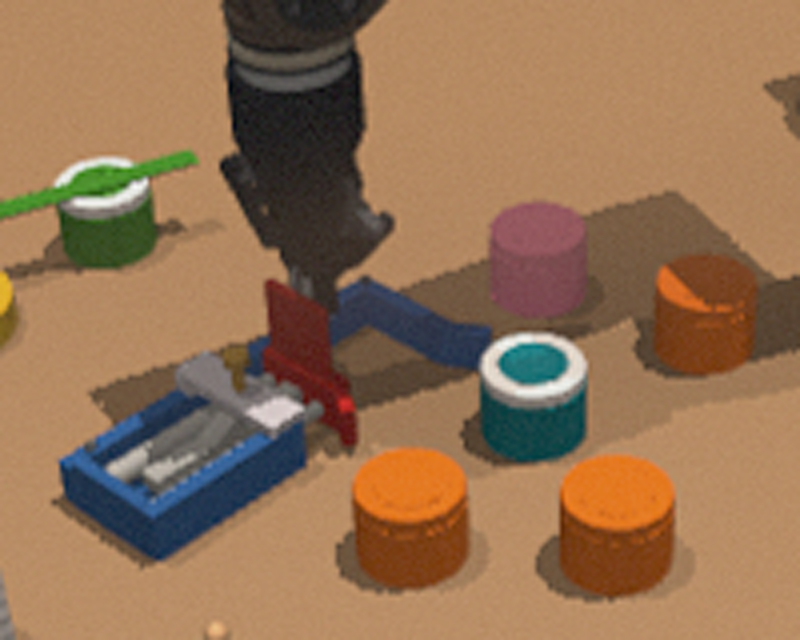

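The tab moved from crop x≈345 to ≈298, so the jaw is at about 0.040. I'll push 7 mm more, then back off.

```bash
python3 -m inch '[{"ax":0,"ay":0,"az":0,"x":0,"y":0,"z":4,"hand":1},{"ax":0,"ay":0,"az":0,"x":0,"y":0,"z":3,"hand":1},{"ax":0,"ay":0,"az":0,"x":0,"y":0,"z":1,"hand":1},{"ax":0,"ay":0,"az":0,"x":0,"y":0,"z":0,"hand":1},{"ax":0,"ay":0,"az":0,"x":0,"y":0,"z":0,"hand":1}]'
python3 st.py
python3 -m inch '[{"ax":0,"ay":0,"az":0,"x":0,"y":0,"z":-12,"hand":1},{"ax":0,"ay":0,"az":0,"x":0,"y":0,"z":-15,"hand":1},{"ax":0,"ay":0,"az":0,"x":0,"y":0,"z":-20,"hand":1},{"ax":0,"ay":0,"az":0,"x":0,"y":0,"z":-15,"hand":1},{"ax":0,"ay":0,"az":0,"x":0,"y":0,"z":0,"hand":1}]'
python3 -m inch '[{"ax":0,"ay":0,"az":0,"x":0,"y":-30,"z":0,"hand":1},{"ax":0,"ay":0,"az":0,"x":0,"y":-30,"z":0,"hand":1},{"ax":0,"ay":0,"az":0,"x":0,"y":0,"z":0,"hand":1},{"ax":0,"ay":0,"az":0,"x":0,"y":0,"z":0,"hand":1},{"ax":0,"ay":0,"az":0,"x":0,"y":0,"z":0,"hand":1}]'
python3 st.py
python3 - <<'E'
from h import *
snap('scene','pics/s3.png',(150,130,350,290),4)
E
```

```text
time: 3.95
eef_pos: [0.5732, -0.1186, 0.0706]
tcp_rot: [-0.495, 0.507, -0.505, 0.492]
contact_force: [-7.3, -2.5, 3.5]
opening: -0.005
[[-0.026, -0.005, 1.0], [-1.0, -0.001, -0.026], [0.001, -1.0, -0.005]] open -0.005 t 3.95
clampTCP [41.7 -0.5] [ 573.2 -118.6   70.6] [-7.35 -2.51  3.51] [-0.38  0.29  1.91 -0.    0.94  1.22]
time: 4.37
eef_pos: [0.5112, -0.1158, 0.0704]
tcp_rot: [-0.493, 0.507, -0.507, 0.493]
contact_force: [-0.3, 0.6, -0.7]
opening: 0.001
time: 4.78
eef_pos: [0.5137, -0.1164, 0.1308]
tcp_rot: [0.493, -0.506, 0.507, -0.494]
contact_force: [0.2, 0.6, -0.7]
opening: 0.003
[[-0.027, 0.002, 1.0], [-1.0, -0.0, -0.027], [0.0, -1.0, 0.002]] open 0.003 t 4.7833
clampTCP [-17.8   0.4] [ 513.7 -116.4  130.8] [ 0.22  0.57 -0.68] [-0.42  0.08  2.03  0.    1.03  1.18]
```

View pics/s3.png

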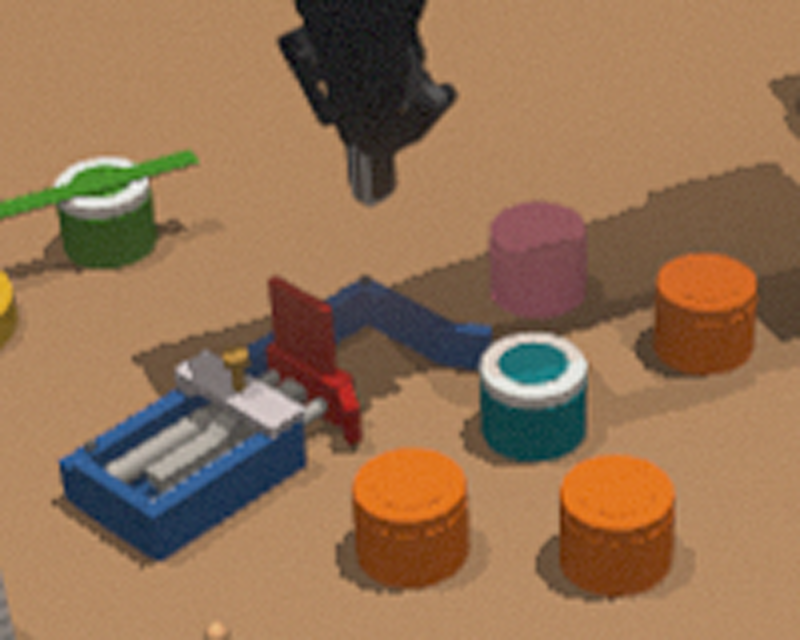

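The jaw is latched, with the tab at crop (302,320) and the pin knob down. Next I'll centre the pot in clamp x (about +29 mm) with closed fingers from its -x side.

```bash
python3 -m inch '[{"ax":0,"ay":0,"az":0,"x":-30,"y":0,"z":-17,"hand":1},{"ax":0,"ay":0,"az":0,"x":-30,"y":0,"z":-17,"hand":1},{"ax":0,"ay":0,"az":0,"x":-30,"y":0,"z":-17,"hand":1},{"ax":0,"ay":0,"az":0,"x":-29,"y":0,"z":-15,"hand":1},{"ax":0,"ay":0,"az":0,"x":0,"y":0,"z":0,"hand":1}]'
python3 -m inch '[{"ax":0,"ay":0,"az":0,"x":0,"y":25,"z":0,"hand":1},{"ax":0,"ay":0,"az":0,"x":0,"y":25,"z":0,"hand":1},{"ax":0,"ay":0,"az":0,"x":0,"y":25,"z":0,"hand":1},{"ax":0,"ay":0,"az":0,"x":0,"y":18,"z":0,"hand":1},{"ax":0,"ay":0,"az":0,"x":0,"y":0,"z":0,"hand":1}]'
python3 st.py
```

```text
time: 5.25
eef_pos: [0.4462, 0.0084, 0.1277]
tcp_rot: [-0.495, 0.508, -0.504, 0.493]
contact_force: [-0.2, -0.3, -0.3]
opening: 0.001
time: 5.67
eef_pos: [0.4462, 0.005, 0.0325]
tcp_rot: [-0.495, 0.51, -0.504, 0.491]
contact_force: [-0.8, 0.8, -0.4]
opening: -0.0
[[-0.027, -0.01, 1.0], [-1.0, 0.002, -0.027], [-0.002, -1.0, -0.01]] open -0.0 t 5.6667
clampTCP [-87.8 120.5] [446.2   5.   32.5] [-0.8   0.8  -0.38] [-0.22  0.09  2.25 -0.    0.82  1.38]
```

```bash
python3 -m inch '[{"ax":0,"ay":0.006,"az":0,"x":1.5,"y":-2,"z":6,"hand":1},{"ax":0,"ay":0,"az":0,"x":0,"y":0,"z":5,"hand":1},{"ax":0,"ay":0,"az":0,"x":0,"y":0,"z":4,"hand":1},{"ax":0,"ay":0,"az":0,"x":0,"y":0,"z":4,"hand":1},{"ax":0,"ay":0,"az":0,"x":0,"y":0,"z":4,"hand":1}]'
python3 -m inch '[{"ax":0,"ay":0,"az":0,"x":0,"y":0,"z":4,"hand":1},{"ax":0,"ay":0,"az":0,"x":0,"y":0,"z":4,"hand":1},{"ax":0,"ay":0,"az":0,"x":0,"y":0,"z":4,"hand":1},{"ax":0,"ay":0,"az":0,"x":0,"y":0,"z":4,"hand":1},{"ax":0,"ay":0,"az":0,"x":0,"y":0,"z":3,"hand":1}]'
python3 st.py
python3 -m inch '[{"ax":0,"ay":0,"az":0,"x":0,"y":0,"z":2,"hand":1},{"ax":0,"ay":0,"az":0,"x":0,"y":0,"z":0,"hand":1},{"ax":0,"ay":0,"az":0,"x":0,"y":0,"z":-12,"hand":1},{"ax":0,"ay":0,"az":0,"x":0,"y":0,"z":-15,"hand":1},{"ax":0,"ay":0,"az":0,"x":0,"y":0,"z":0,"hand":1}]'
python3 -m inch '[{"ax":0,"ay":0,"az":0,"x":0,"y":-40,"z":0,"hand":1},{"ax":0,"ay":0,"az":0,"x":0,"y":-40,"z":0,"hand":1},{"ax":0,"ay":0,"az":0,"x":0,"y":-40,"z":0,"hand":1},{"ax":0,"ay":0,"az":0,"x":-15,"y":-20,"z":0,"hand":0.3},{"ax":0,"ay":0,"az":0,"x":-30,"y":0,"z":0,"hand":0.3}]'
python3 st.py
python3 - <<'E'
from h import *
d=read_camera('scene');np.savez('pics/s4.npz',**d)
im=d['img'][130:290,150:350,::-1];t=read_camera('top');np.savez('pics/t4.npz',**t)
im2=t['img'][108:268,240:380,::-1]
cv2.imwrite('pics/s4.png',cv2.convertScaleAbs(cv2.resize(np.hstack([im2,im[:,:]]),(800,376),interpolation=cv2.INTER_CUBIC),alpha=1.4))
E
```

```text
time: 6.08
eef_pos: [0.4737, 0.002, 0.0403]
tcp_rot: [-0.492, 0.508, -0.508, 0.492]
contact_force: [-2.7, -0.1, 2.5]
opening: -0.002
time: 6.5
eef_pos: [0.4927, 0.0015, 0.0394]
tcp_rot: [0.492, -0.508, 0.508, -0.492]
contact_force: [-3.8, -0.1, 3.0]
opening: -0.0
[[-0.033, 0.0, 0.999], [-0.999, -0.0, -0.033], [0.0, -1.0, 0.0]] open -0.0 t 6.5
clampTCP [-41.3 117.8] [492.7   1.5  39.4] [-3.78 -0.1   2.96] [-0.2   0.16  2.14  0.    0.83  1.4 ]
time: 6.92
eef_pos: [0.4655, 0.0027, 0.0386]
tcp_rot: [-0.492, 0.509, -0.508, 0.491]
contact_force: [-0.1, -0.4, -0.5]
opening: 0.001
time: 7.33
eef_pos: [0.4741, 0.0455, 0.1868]
tcp_rot: [0.487, -0.505, 0.514, -0.494]
contact_force: [0.9, -0.1, 1.0]
opening: 0.27
[[-0.037, 0.016, 0.999], [-0.999, -0.003, -0.037], [0.002, -1.0, 0.016]] open 0.27 t 7.3333
clampTCP [-60.7 161.5] [474.1  45.5 186.8] [ 0.88 -0.09  1.02] [-0.12 -0.12  2.11 -0.    1.13  1.49]
```

View pics/s4.png

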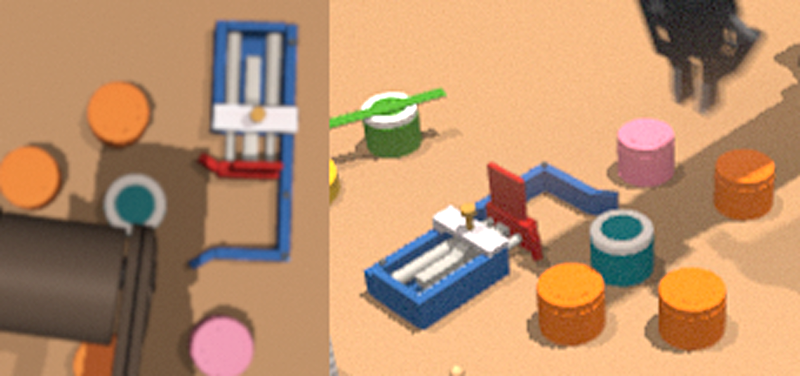

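The pot has moved sideways, with its disc at composite (135,204), and the jaw is still latched.

```bash
python3 - <<'E'
from h import *
o=np.array([.5315,-.1172]);a=-.0206;R=np.array([[np.cos(a),-np.sin(a)],[np.sin(a),np.cos(a)]])
for f_,c in(('t4',(285,180,312,210)),('s4',(280,200,345,250))):
  d=load(f'pics/{f_}.npz');h=cv2.cvtColor(d['img'],cv2.COLOR_RGB2HSV)
  m=(cv2.inRange(h,(80,90,30),(95,255,255))>0);mm=np.zeros_like(m);x0,y0,x1,y1=c;mm[y0:y1,x0:x1]=m[y0:y1,x0:x1]
  if f_=='s4': 
    n,l,st,ce=cv2.connectedComponentsWithStats(mm.astype(np.uint8));print(st[1:],ce[1:]);
    i=min(range(1,n),key=lambda i:ce[i][1] if st[i][4]>15 else 1e9);u,v=ce[i]
  else: v,u=[q.mean() for q in np.nonzero(mm)];print(mm.sum())
  w=ray(d,u,v,.05)[:2];print(f_,u,v,w,((w-o)@R*1000).round(1))
E
python3 st.py
```

```text
192
t4 297.0260416666667 194.66145833333334 [0.53640902 0.00089454] [  2.5 118.2]
[[280 223   3   7  14]
 [280 234   7  16  88]] [[280.64285714 226.07142857]
 [282.98863636 241.94318182]]
s4 282.9886363636364 241.9431818181818 [0.56637417 0.05276836] [ 31.4 170.7]
[[-0.031, 0.007, 1.0], [-1.0, 0.001, -0.031], [-0.001, -1.0, 0.007]] open 0.353 t 7.4333
clampTCP [-64.3 165.2] [470.7  49.3 181.7] [-0.6   0.15  0.15] [-0.11 -0.11  2.12  0.    1.13  1.49]
```

Pot at clamp (2.5, 118), so it's centred well enough. The fingers are at about a 30 mm gap. I'll turn 90° to cradle the pot from behind.

```bash
python3 -m inch '[{"ax":0,"ay":-0.1216,"az":0,"x":0,"y":0,"z":0,"hand":0.3},{"ax":0,"ay":-0.1216,"az":0,"x":0,"y":0,"z":0,"hand":0.3},{"ax":0,"ay":-0.1216,"az":0,"x":0,"y":0,"z":0,"hand":0.3},{"ax":0,"ay":-0.1216,"az":0,"x":0,"y":0,"z":0,"hand":0.3},{"ax":0,"ay":-0.1216,"az":0,"x":0,"y":0,"z":0,"hand":0.3}]'
python3 -m inch '[{"ax":0,"ay":-0.1216,"az":0,"x":0,"y":0,"z":0,"hand":0.3},{"ax":0,"ay":-0.1216,"az":0,"x":0,"y":0,"z":0,"hand":0.3},{"ax":0,"ay":-0.1216,"az":0,"x":0,"y":0,"z":0,"hand":0.3},{"ax":0,"ay":-0.1216,"az":0,"x":0,"y":0,"z":0,"hand":0.3},{"ax":0,"ay":-0.1216,"az":0,"x":0,"y":0,"z":0,"hand":0.3}]'
python3 -m inch '[{"ax":0,"ay":-0.1216,"az":0,"x":0,"y":0,"z":0,"hand":0.3},{"ax":0,"ay":-0.1216,"az":0,"x":0,"y":0,"z":0,"hand":0.3},{"ax":0,"ay":-0.1216,"az":0,"x":0,"y":0,"z":0,"hand":0.3},{"ax":0,"ay":0,"az":0,"x":30,"y":0,"z":4,"hand":0.3},{"ax":0,"ay":0,"az":0,"x":34,"y":0,"z":3,"hand":0.3}]'
python3 -m inch '[{"ax":0,"ay":0,"az":0,"x":0,"y":30,"z":0,"hand":0.3},{"ax":0,"ay":0,"az":0,"x":0,"y":30,"z":0,"hand":0.3},{"ax":0,"ay":0,"az":0,"x":0,"y":30,"z":0,"hand":0.3},{"ax":0,"ay":0,"az":0,"x":0,"y":0,"z":0,"hand":0.3},{"ax":0,"ay":0,"az":0,"x":0,"y":0,"z":0,"hand":0.3}]'
python3 st.py
```

```text
time: 7.85
eef_pos: [0.4691, 0.0468, 0.1787]
tcp_rot: [-0.622, 0.336, -0.336, 0.622]
contact_force: [-0.9, -1.2, -0.1]
opening: 0.346
time: 8.27
eef_pos: [0.4691, 0.0468, 0.1787]
tcp_rot: [0.694, -0.134, 0.135, -0.694]
contact_force: [0.3, 0.1, -0.7]
opening: 0.347
time: 8.68
eef_pos: [0.5325, 0.0526, 0.1781]
tcp_rot: [0.707, -0.008, 0.008, -0.707]
contact_force: [0.9, 0.0, 0.6]
opening: 0.346
time: 9.1
eef_pos: [0.5315, 0.0525, 0.0872]
tcp_rot: [-0.707, 0.01, -0.007, 0.707]
contact_force: [0.5, -0.1, 1.3]
opening: 0.351
[[1.0, -0.005, 0.023], [-0.023, 0.0, 1.0], [-0.005, -1.0, 0.0]] open 0.351 t 9.1
clampTCP [ -3.5 169.7] [531.5  52.5  87.2] [ 0.5  -0.13  1.28] [-0.09  0.17  2.03 -0.    0.95 -0.07]
```

```bash
python3 -m inch '[{"ax":0,"ay":0,"az":0,"x":5,"y":20,"z":0,"hand":0.3},{"ax":0,"ay":0,"az":0,"x":0,"y":20,"z":0,"hand":0.3},{"ax":0,"ay":0,"az":0,"x":0,"y":9,"z":0,"hand":0.3},{"ax":0,"ay":0,"az":0,"x":0,"y":0,"z":0,"hand":0.3},{"ax":0,"ay":0,"az":0,"x":0,"y":0,"z":0,"hand":0.3}]'
python3 st.py
python3 -m inch '[{"ax":0,"ay":0,"az":0,"x":0,"y":0,"z":-6,"hand":0.3},{"ax":0,"ay":0,"az":0,"x":0,"y":0,"z":-5,"hand":0.3},{"ax":0,"ay":0,"az":0,"x":0,"y":0,"z":-5,"hand":0.3},{"ax":0,"ay":0,"az":0,"x":0,"y":0,"z":-5,"hand":0.3},{"ax":0,"ay":0,"az":0,"x":0,"y":0,"z":-5,"hand":0.3}]'
python3 -m inch '[{"ax":0,"ay":0,"az":0,"x":0,"y":0,"z":-5,"hand":0.3},{"ax":0,"ay":0,"az":0,"x":0,"y":0,"z":-5,"hand":0.3},{"ax":0,"ay":0,"az":0,"x":0,"y":0,"z":-5,"hand":0.3},{"ax":0,"ay":0,"az":0,"x":0,"y":0,"z":-5,"hand":0.3},{"ax":0,"ay":0,"az":0,"x":0,"y":0,"z":-5,"hand":0.3}]'
python3 st.py
python3 - <<'E'
from h import *
d=read_camera('scene');np.savez('pics/s5.npz',**d)
im=d['img'][130:290,150:350,::-1];t=read_camera('top');np.savez('pics/t5.npz',**t)
im2=t['img'][108:268,240:380,::-1]
cv2.imwrite('pics/s5.png',cv2.convertScaleAbs(cv2.resize(np.hstack([im2,im[:,:]]),(800,376),interpolation=cv2.INTER_CUBIC),alpha=1.4))
E
```

```text
time: 9.52
eef_pos: [0.5386, 0.0525, 0.0415]
tcp_rot: [0.707, -0.008, 0.009, -0.707]
contact_force: [0.5, 0.4, 0.2]
opening: 0.35
[[1.0, 0.002, 0.023], [-0.023, -0.0, 1.0], [0.002, -1.0, -0.0]] open 0.35 t 9.5167
clampTCP [  3.6 169.8] [538.6  52.5  41.5] [0.5  0.35 0.23] [-0.09  0.25  2.03 -0.    0.86 -0.07]
time: 9.93
eef_pos: [0.5381, 0.0265, 0.0415]
tcp_rot: [-0.707, 0.008, -0.009, 0.707]
contact_force: [0.3, 4.4, 3.6]
opening: 0.35
time: 10.35
eef_pos: [0.5371, 0.0015, 0.0409]
tcp_rot: [-0.707, 0.008, -0.009, 0.707]
contact_force: [-0.8, 5.5, 5.9]
opening: 0.355
[[1.0, 0.001, 0.024], [-0.024, 0.001, 1.0], [0.001, -1.0, 0.001]] open 0.355 t 10.35
clampTCP [  3.1 118.8] [537.1   1.5  40.9] [-0.83  5.52  5.93] [-0.19  0.25  2.04  0.    0.86 -0.16]
```

View pics/s5.png

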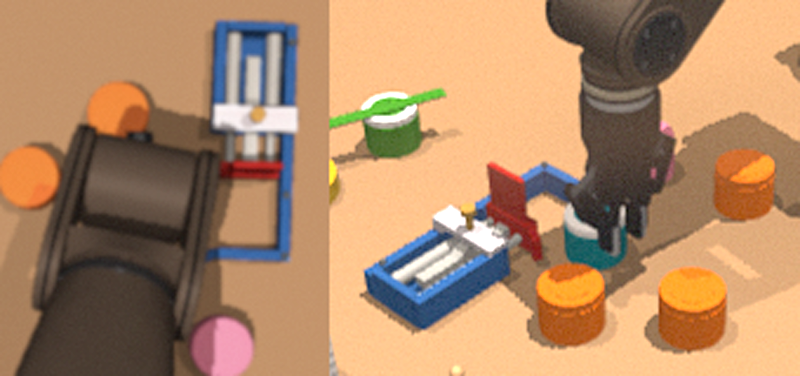

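The pot is cradled and moving straight toward the mouth, at composite (595,235). The jaw is still latched. I'll continue slowly.

```bash
python3 -m inch '[{"ax":0,"ay":0,"az":0,"x":-0.5,"y":0,"z":-4,"hand":0.3},{"ax":0,"ay":0,"az":0,"x":-0.5,"y":0,"z":-4,"hand":0.3},{"ax":0,"ay":0,"az":0,"x":-0.5,"y":0,"z":-4,"hand":0.3},{"ax":0,"ay":0,"az":0,"x":-0.5,"y":0,"z":-4,"hand":0.3},{"ax":0,"ay":0,"az":0,"x":0,"y":0,"z":-4,"hand":0.3}]'
python3 -m inch '[{"ax":0,"ay":0,"az":0,"x":0,"y":0,"z":-4,"hand":0.3},{"ax":0,"ay":0,"az":0,"x":0,"y":0,"z":-4,"hand":0.3},{"ax":0,"ay":0,"az":0,"x":0,"y":0,"z":-4,"hand":0.3},{"ax":0,"ay":0,"az":0,"x":0,"y":0,"z":-4,"hand":0.3},{"ax":0,"ay":0,"az":0,"x":0,"y":0,"z":-4,"hand":0.3}]'
python3 st.py
python3 - <<'E'
from h import *
d=read_camera('scene');np.savez('pics/s6.npz',**d)
cv2.imwrite('pics/s6.png',cv2.convertScaleAbs(cv2.resize(d['img'][150:270,190:330,::-1],None,fx=4,fy=4,interpolation=cv2.INTER_CUBIC),alpha=1.4))
E
```

```text
time: 10.87
eef_pos: [0.5339, -0.0185, 0.0403]
tcp_rot: [-0.707, 0.008, -0.008, 0.707]
contact_force: [-0.2, 4.1, 4.8]
opening: 0.351
time: 11.28
eef_pos: [0.5335, -0.0386, 0.0402]
tcp_rot: [-0.707, 0.008, -0.008, 0.707]
contact_force: [-0.5, 4.8, 3.6]
opening: 0.348
[[1.0, -0.0, 0.023], [-0.023, 0.0, 1.0], [-0.0, -1.0, 0.0]] open 0.348 t 11.2833
clampTCP [ 0.4 78.6] [533.5 -38.6  40.2] [-0.52  4.79  3.62] [-0.26  0.24  2.04 -0.    0.85 -0.24]
```

View pics/s6.png

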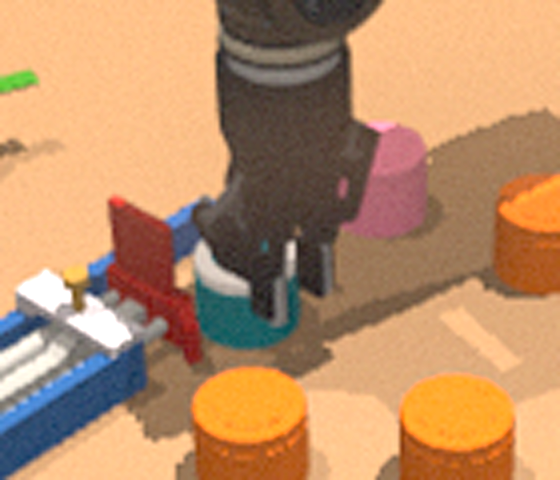

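The pot's front is entering the nest, with the pot at crop (247,290). I want the height of the finger knuckle (bottom at crop (215,235)) against the 86 mm tab before going on.

Run:
```python
from h import *
d=load('pics/s6.npz')
o=np.array([.5315,-.1172]);a=-.0206;R=np.array([[np.cos(a),-np.sin(a)],[np.sin(a),np.cos(a)]])
pr=lambda x,y,z:((proj(d,[*(R@[x/1e3,y/1e3]+o),z/1e3])-[190,150])*4).round(0)
for x in(40,50,57):
  for y in (68,90):
    print(x,y,[pr(x,y,z).tolist() for z in(60,80,100,120)])
print('potlid c',[(y,pr(0,y,50).tolist(),pr(0,y,0).tolist()) for y in(35,40,45,50)])
```

```text
40 68 [[230.0, 287.0], [228.0, 260.0], [227.0, 231.0], [225.0, 203.0]]
40 90 [[257.0, 303.0], [256.0, 275.0], [254.0, 246.0], [253.0, 217.0]]
50 68 [[218.0, 295.0], [216.0, 267.0], [214.0, 239.0], [212.0, 210.0]]
50 90 [[245.0, 311.0], [243.0, 283.0], [242.0, 254.0], [240.0, 225.0]]
57 68 [[209.0, 301.0], [207.0, 273.0], [205.0, 245.0], [203.0, 216.0]]
57 90 [[236.0, 316.0], [235.0, 288.0], [233.0, 260.0], [231.0, 231.0]]
potlid c [(35, [239.0, 249.0], [243.0, 314.0]), (40, [245.0, 252.0], [248.0, 317.0]), (45, [251.0, 255.0], [254.0, 321.0]), (50, [257.0, 258.0], [260.0, 324.0])]
```

The knuckle bottom is at about 100 mm, so it clears the tab. The pot is at y≈40 (offset ≈39), so the TCP should finish at y≈41.

```bash
python3 -m inch '[{"ax":0,"ay":0,"az":0,"x":0,"y":0,"z":-4,"hand":0.3},{"ax":0,"ay":0,"az":0,"x":0,"y":0,"z":-4,"hand":0.3},{"ax":0,"ay":0,"az":0,"x":0,"y":0,"z":-4,"hand":0.3},{"ax":0,"ay":0,"az":0,"x":0,"y":0,"z":-4,"hand":0.3},{"ax":0,"ay":0,"az":0,"x":0,"y":0,"z":-4,"hand":0.3}]'
python3 -m inch '[{"ax":0,"ay":0,"az":0,"x":0,"y":0,"z":-3,"hand":0.3},{"ax":0,"ay":0,"az":0,"x":0,"y":0,"z":-3,"hand":0.3},{"ax":0,"ay":0,"az":0,"x":0,"y":0,"z":-3,"hand":0.3},{"ax":0,"ay":0,"az":0,"x":0,"y":0,"z":-2,"hand":0.3},{"ax":0,"ay":0,"az":0,"x":0,"y":0,"z":0,"hand":0.3}]'
python3 st.py
python3 - <<'E'
from h import *
d=read_camera('scene');np.savez('pics/s7.npz',**d)
cv2.imwrite('pics/s7.png',cv2.convertScaleAbs(cv2.resize(d['img'][150:270,190:330,::-1],None,fx=4,fy=4,interpolation=cv2.INTER_CUBIC),alpha=1.4))
E
```

```text
time: 11.75
eef_pos: [0.5331, -0.0587, 0.0402]
tcp_rot: [0.707, -0.008, 0.008, -0.707]
contact_force: [0.0, 3.1, 2.8]
opening: 0.347
time: 12.17
eef_pos: [0.5328, -0.0698, 0.0402]
tcp_rot: [0.707, -0.008, 0.008, -0.707]
contact_force: [-0.7, 1.9, 1.8]
opening: 0.35
[[1.0, -0.0, 0.023], [-0.023, -0.001, 1.0], [-0.0, -1.0, -0.001]] open 0.35 t 12.1667
clampTCP [ 0.4 47.4] [532.8 -69.8  40.2] [-0.67  1.95  1.76] [-0.32  0.25  2.04 -0.    0.86 -0.3 ]
```

View pics/s7.png

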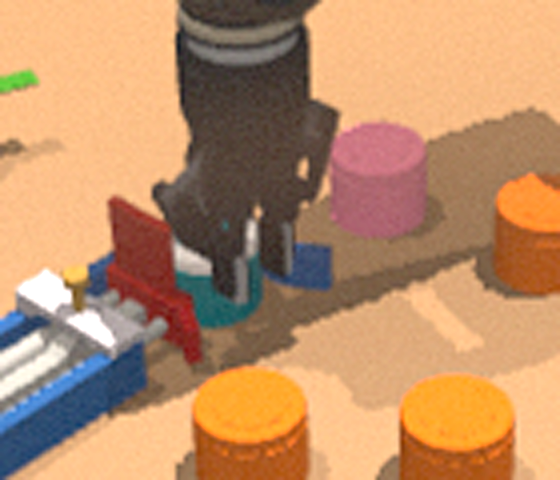

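The pot is nearly in, at y≈8, and the tab is unmoved. Small steps now, watching the force.

```bash
python3 -m inch '[{"ax":0,"ay":0,"az":0,"x":0,"y":0,"z":-1.5,"hand":0.3},{"ax":0,"ay":0,"az":0,"x":0,"y":0,"z":-1.5,"hand":0.3},{"ax":0,"ay":0,"az":0,"x":0,"y":0,"z":0,"hand":0.3}]'
python3 -m inch '[{"ax":0,"ay":0,"az":0,"x":0,"y":0,"z":-1,"hand":0.3},{"ax":0,"ay":0,"az":0,"x":0,"y":0,"z":-1,"hand":0.3},{"ax":0,"ay":0,"az":0,"x":0,"y":0,"z":0,"hand":0.3}]'
python3 -m inch '[{"ax":0,"ay":0,"az":0,"x":0,"y":0,"z":-1,"hand":0.3},{"ax":0,"ay":0,"az":0,"x":0,"y":0,"z":0,"hand":0.3}]'
python3 st.py
```

```text
time: 12.47
eef_pos: [0.5328, -0.0724, 0.0402]
tcp_rot: [0.707, -0.008, 0.008, -0.707]
contact_force: [-0.3, 2.0, 2.5]
opening: 0.353
time: 12.72
eef_pos: [0.5327, -0.0744, 0.0402]
tcp_rot: [0.707, -0.008, 0.008, -0.707]
contact_force: [0.1, 1.7, 0.7]
opening: 0.351
time: 12.88
eef_pos: [0.5327, -0.0754, 0.0402]
tcp_rot: [0.707, -0.008, 0.008, -0.707]
contact_force: [0.4, 1.9, 1.2]
opening: 0.349
[[1.0, -0.0, 0.023], [-0.023, -0.0, 1.0], [-0.0, -1.0, -0.0]] open 0.349 t 12.8833
clampTCP [ 0.4 41.8] [532.7 -75.4  40.2] [0.35 1.91 1.2 ] [-0.33  0.25  2.04 -0.    0.86 -0.31]
```

```bash
python3 -m inch '[{"ax":0,"ay":0,"az":0,"x":0,"y":0,"z":-1,"hand":0.3},{"ax":0,"ay":0,"az":0,"x":0,"y":0,"z":0,"hand":0.3}]'
python3 -m inch '[{"ax":0,"ay":0,"az":0,"x":0,"y":0,"z":-1,"hand":0.3},{"ax":0,"ay":0,"az":0,"x":0,"y":0,"z":0,"hand":0.3}]'
python3 st.py
```

```text
time: 13.05
eef_pos: [0.5327, -0.0764, 0.0402]
tcp_rot: [0.707, -0.008, 0.008, -0.707]
contact_force: [-0.5, 1.9, -0.1]
opening: 0.345
time: 13.22
eef_pos: [0.5327, -0.0774, 0.0403]
tcp_rot: [0.707, -0.008, 0.008, -0.707]
contact_force: [-0.6, 1.4, 0.9]
opening: 0.35
[[1.0, -0.0, 0.023], [-0.023, -0.0, 1.0], [-0.0, -1.0, -0.0]] open 0.35 t 13.2167
clampTCP [ 0.4 39.8] [532.7 -77.4  40.3] [-0.64  1.4   0.9 ] [-0.33  0.25  2.03 -0.    0.86 -0.31]
```

No stop contact felt yet, but by estimate the pot is at y≈1. I'll back out and look.

```bash
python3 -m inch '[{"ax":0,"ay":0,"az":0,"x":0,"y":0,"z":5,"hand":0.3},{"ax":0,"ay":0,"az":0,"x":0,"y":0,"z":15,"hand":0.3},{"ax":0,"ay":0,"az":0,"x":0,"y":0,"z":30,"hand":0.3},{"ax":0,"ay":0,"az":0,"x":0,"y":0,"z":35,"hand":0.3},{"ax":0,"ay":0,"az":0,"x":0,"y":0,"z":35,"hand":0.3}]'
python3 -m inch '[{"ax":0,"ay":0,"az":0,"x":0,"y":-35,"z":0,"hand":0.3},{"ax":0,"ay":0,"az":0,"x":0,"y":-35,"z":30,"hand":0.3},{"ax":0,"ay":0,"az":0,"x":0,"y":-35,"z":30,"hand":0.3},{"ax":0,"ay":0,"az":0,"x":0,"y":0,"z":30,"hand":0.3},{"ax":0,"ay":0,"az":0,"x":0,"y":0,"z":0,"hand":0.3}]'
python3 st.py
python3 - <<'E'
from h import *
d=read_camera('scene');np.savez('pics/s8.npz',**d)
t=read_camera('top');np.savez('pics/t8.npz',**t)
A=cv2.resize(t['img'][105:225,300:390,::-1],None,fx=4,fy=4,interpolation=cv2.INTER_CUBIC)
B=cv2.resize(d['img'][150:270,190:290,::-1],None,fx=4,fy=4,interpolation=cv2.INTER_CUBIC)
cv2.imwrite('pics/s8.png',cv2.convertScaleAbs(np.hstack([A,B]),alpha=1.4))
E
```

```text
time: 13.63
eef_pos: [0.5357, 0.0433, 0.0404]
tcp_rot: [0.707, -0.008, 0.009, -0.707]
contact_force: [0.4, 0.5, 0.3]
opening: 0.353
time: 14.05
eef_pos: [0.5392, 0.1308, 0.1419]
tcp_rot: [-0.707, 0.004, -0.009, 0.708]
contact_force: [0.1, -0.3, 0.1]
opening: 0.349
[[1.0, 0.007, 0.019], [-0.019, 0.001, 1.0], [0.007, -1.0, 0.001]] open 0.349 t 14.05
clampTCP [  2.6 248.1] [539.2 130.8 141.9] [ 0.07 -0.3   0.09] [0.05 0.13 1.96 0.   1.05 0.07]
```

View pics/s8.png

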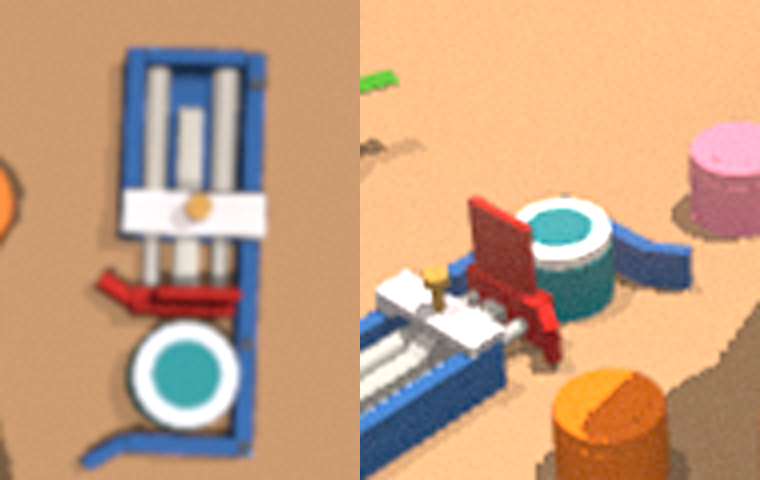

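Run:
```python
from h import *
o=np.array([.5315,-.1172]);a=-.0206;R=np.array([[np.cos(a),-np.sin(a)],[np.sin(a),np.cos(a)]])
d=load('pics/t8.npz');q=lambda u,v,z:((ray(d,u/4+300-.4,v/4+105-.4,z)[:2]-o)@R*1000).round(1)
print('pot disc',q(186,374,.05),'lid ring',q(185.5,374.5,.05))
print('stop top inner edge',q(238,330,.03),'outer',q(264,100,.036),'pin',q(198,206,.07),'tab top near face',q(200,312,.036),'fixed inner',q(180,433,.03))
h=cv2.cvtColor(d['img'],cv2.COLOR_RGB2HSV)[185:212,330:362]
m=cv2.inRange(h,(80,90,30),(97,255,255));v,u=np.nonzero(m);print(len(u),((ray(d,u.mean()+330,v.mean()+185,.05)[:2]-o)@R*1000).round(1))
for n,z in(('orange',(165/1.42+0,278/1.42)),):pass
D0=load('pics/top0.npz')['img'].astype(int)
for n,(x,y) in dict(orange=(185,278),purple=(214,185),green=(632,281),tape=(632,203),stick=(192,377)).items():
  u,v=int(x/1.42),int(y/1.42);print(n,np.abs(D0-d['img'])[v-20:v+20,u-25:u+25].mean().round(1))
```

```text
pot disc [-0.8  0.5] lid ring [-1.1  0.8]
stop top inner edge [ 28.5 -32.8] outer [169.2 -42.3] pin [97.2 -0.1] tab top near face [38.  -8.4] fixed inner [-35.9   0.1]
203 [-1.   0.2]
orange 11.5
purple 11.1
green 11.1
tape 11.5
stick 11.2
```

The pot is at (-1, 0.5) mm in the clamp frame and the jaw is at ≈0.037. The bystanders haven't moved and the robot is clear, so I'm handing in.

```bash
python3 -m inch '[{"ax":0,"ay":0,"az":0,"x":0,"y":0,"z":0,"hand":0.3},{"ax":0,"ay":0,"az":0,"x":0,"y":0,"z":0,"hand":0.3}]'; python3 -c "from plant import sign_off; print(sign_off())"
```

```text
time: 14.32
eef_pos: [0.5368, 0.1259, 0.1373]
tcp_rot: [0.707, -0.009, 0.008, -0.707]
contact_force: [-0.3, -0.4, 0.4]
opening: 0.347
the job is handed in; nothing more can be done
None
```

The job is handed in: the jaw is latched on its pin and the teal pot stands upright in the clamp. It took about 14 s of the 72 s allowed.

**How it was done:** I pushed the red tab with closed fingertips to about 47 mm of travel and let go; it sprang back onto the pin. I then nudged the pot about 30 mm sideways onto the centre line. Finally I pushed it in with the fingers set about 30 mm apart, keeping the measured force to roughly 8 N or less.

**Last checks, from the camera after backing away:**
- **Pot:** it sits at about x = -1 mm, y = +0.5 mm in the clamp's axes, upright, so within the limits.
- **Jaw:** travel measures about 37 mm, and the pin is down. That is near the nominal 36 mm, and the measurement is only good to about 2 mm.
- **Other things:** the five bystanders look unchanged from the first picture, and the robot is clear of everything.

**Disagreement:** I felt no clear rise in force against the back stop, so the final seating rests on the camera measurement, not on touch.

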